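Make up two dental lab case pans

ROBOT

A 6-joint arm with a two-finger parallel gripper is mounted at the origin on the work surface. World frame = base frame: x ahead of the robot, y to its left, z up, the work surface at z = 0. Lengths are in m, angles in rad, forces in N, time in s.
With the tool pointing down it reaches from about 0.375 to 0.75 m from the base axis. Payload 9 kg.
Tool frame: the origin (TCP) lies midway between the tips of the shut fingers; the grasp point (between the pads) lies 19 mm behind it (manip.grip_point_offset is the distance from the TCP to the grasp point, in m); z points along the fingers, y is the line along which they close (so a half turn about z gives the same grasp; the last joint's range is limited). The gripper opens to 85 mm and grips with 20 to 120 N. Pads are 22 mm wide; open, the fingers measure 114 mm over their backs; the gripper's body (76 mm by 85 mm) begins 54 mm behind the grasp point. The pads swing forward as they close: fully open they stand 13 mm farther back than shut.
Start: joints at [-1.388, 0.104, 0.097, 1.564, 0, 1.353], TCP at [0.234, -0.552, 0.231] pointing down, gripper open.
Joint ranges: [-2.99, 2.99], [-0.84, 1.86], [-1.1, 1.16], [-1.84, 2.11], [-1.51, 1.56], [-3.14, 3.14]. Speed limits (rad/s): [2.22, 2.22, 2.57, 3.14, 3.14, 3.14].

INTERFACE

Orientations are given as a unit quaternion [w, x, y, z].
In Python, from plant import readout, viewer, workorder, manip gives the robot as it stands. The module is installed in compiled form; this text tells all that it offers.
- The arm moves only by the tool servo_tool, never from a script. Its argument "deltas" is a list of rows, each a list of 7 numbers: the turn, a rotation vector about the tool's x, y, z in degrees, then the shift along the tool's x, y, z in cm, then the closure, from -1 (fully open) to 1 (shut). A call has 1 to 12 rows; each row is the pose to reach, as a shift and turn from the pose commanded when the call began, along the tool's axes at that moment; what a row does not reach only later rows make up. A row lasts 1/12 s, in which the tool goes at most 41.7 mm and 7.16 degrees, less where a joint would pass 70% of its speed; a pose out of reach is approached as far as the arm can. A call with a gripper value outside its range is refused whole. The fingers move at their own pace and stop on an object; "force" is the grip in N (left out, the last holds). Time passes only in rows, so rows that repeat a pose let the fingers close. It gives the time, the measured TCP pose, the force, the opening and the grip force at its end, in the units of the state.
- readout.get_state(): the state, without advancing time (a new reading comes with each control period).
- viewer.get_image(name): name is "scene" or "top" or "wrist"; returns a dict with "image" (384x512x3 uint8, red, green, blue), "mtx" (3x3 intrinsics, pixels), "view" (4x4, takes a point from world to camera coordinates). Camera axes: x right, y down, z forward; pixel columns grow to the right and rows downward; lengths in m; the calibration is good to about 2 mm. A picture is of the moment at which its call begins. There is no depth.
- workorder.sign_off(): hands the job in; it is judged then, once.
The state is a dict: "time_s": time; "qpos": joint angles; "dq": joint speeds; "tau": joint torques, N m; "eef_pos": TCP position; "eef_rot": TCP orientation; "contact_force": force on the tool from outside, world axes, zero at the start; "torque": the same for the moment, N m; "finger_gap": finger opening in m; "grasp_force": force on a finger pad.
Only numpy, scipy, OpenCV 4.12 (cv2) and the standard library are available. Lean on these libraries where they do the work, as an engineer would, in place of code of your own. Each camera call takes 0.05 s, during which the arm holds its last target. There are 200 camera calls.

TASK

Make up the two cases. In the green pan: lay the orange mounting plate flat in the large compartment with the white stone model standing upright in the middle of it, and stand the red-lidded jar in the small compartment. In the blue pan: stand the yellow model directly on the floor of the large compartment and the purple-lidded jar in the small one; do not drop the brittle white and yellow models, and leave the grey model and the white-lidded jar where they are.

Things in the scene. Friction and masses are not known exactly. Their poses are not given: they have to be found in the camera images.
- pan_green: The green case pan, an open tray fixed to the bench at either side of the stock: 190 (x) by 150 (y) mm, 40 mm high, walls and floor 4 mm thick. Origin: centre of its underside, z up. A 4 mm cross wall, its top 36 mm up, at x = -27 mm parts the small compartment (clear x -91 to -29 mm, at the end with a white label) from the large one (x -25 to 91 mm); clear y -71 to 71 mm.
- pan_blue: The blue case pan, an open tray fixed to the bench at either side of the stock: 190 (x) by 150 (y) mm, 40 mm high, walls and floor 4 mm thick. Origin: centre of its underside, z up. A 4 mm cross wall, its top 36 mm up, at x = -27 mm parts the small compartment (clear x -91 to -29 mm, at the end with a white label) from the large one (x -25 to 91 mm); clear y -71 to 71 mm.
- plate_orange: A bright orange round mounting plate, a flat disc 56 mm in diameter and 12 mm thick with a small steel disc in the middle of its top. Origin: centre of the underside, z up. Loose, about 50 g. Lies flat on the bench among the stock.
- model_white: A white stone dental-arch model, loose, about 110 g: D-shaped base 54 mm (x) by 48 mm (y) by 24 mm high, a horseshoe of teeth on top, 38 mm high in all. Origin: centre of the underside, z up, +x to the rounded front. Flat sides at y = +-24 mm from x = -27 to 3 mm: grip across y at the origin. Upright on the bench among the stock.
- model_yellow: A golden yellow stone dental-arch model, loose, about 110 g: D-shaped base 54 mm (x) by 48 mm (y) by 24 mm high, a horseshoe of teeth on top, 38 mm high in all. Origin: centre of the underside, z up, +x to the rounded front. Flat sides at y = +-24 mm from x = -27 to 3 mm: grip across y at the origin. Upright on the bench among the stock.
- model_grey: A dark grey stone dental-arch model, loose, about 110 g: D-shaped base 54 mm (x) by 48 mm (y) by 24 mm high, a horseshoe of teeth on top, 38 mm high in all. Origin: centre of the underside, z up, +x to the rounded front. Flat sides at y = +-24 mm from x = -27 to 3 mm: grip across y at the origin. Upright on the bench among the stock. Not wanted: leave it.
- jar_red: A round closed jar with a white body and a red lid, 38 mm diameter, 48 mm high. Origin: centre of the underside, z up. Loose, about 60 g. Upright on the bench among the stock.
- jar_purple: A round closed jar with a white body and a purple lid, 38 mm diameter, 48 mm high. Origin: centre of the underside, z up. Loose, about 60 g. Upright on the bench among the stock.
- jar_white: A round closed jar with a white body and a white lid, 38 mm diameter, 48 mm high. Origin: centre of the underside, z up. Loose, about 60 g. Upright on the bench among the stock. Not wanted: leave it.
Not all that is in view belongs to the job. Several things have the shape of the model_yellow; the one meant has the colours described above.

How it is judged:
At the end, for the whole second after the job is handed in: Green pan: orange plate flat on the large floor, white model on it within 12 mm of its centre, red jar on the small floor. Blue pan: yellow model on the large floor, purple jar on the small. All upright within 0.12 rad and at rest; grey model and white-lidded jar within 30 mm of their starts (x of plate_orange in the frame of pan_green between -0.002 and 0.068 m and y of plate_orange in the frame of pan_green between -0.048 and 0.048 m and z of plate_orange in the frame of pan_green between 0 and 0.008 m and angle between each of plate_orange, model_white, jar_red, model_yellow, jar_purple's own z axis and vertical below 0.12 rad and linear speed of each of plate_orange, model_white, jar_red, model_yellow, jar_purple below 0.03 m/s and angular speed of each of plate_orange, model_white, jar_red, model_yellow, jar_purple below 0.3 rad/s and horizontal distance between model_white and plate_orange below 0.012 m and z of model_white in the frame of plate_orange between 0.009 and 0.015 m and x of jar_red in the frame of pan_green between -0.08 and -0.04 m and y of jar_red in the frame of pan_green between -0.056 and 0.056 m and z of jar_red in the frame of pan_green between 0 and 0.008 m and x of model_yellow in the frame of pan_blue between -0.006 and 0.075 m and y of model_yellow in the frame of pan_blue between -0.054 and 0.054 m and z of model_yellow in the frame of pan_blue between 0 and 0.008 m and x of jar_purple in the frame of pan_blue between -0.08 and -0.04 m and y of jar_purple in the frame of pan_blue between -0.056 and 0.056 m and z of jar_purple in the frame of pan_blue between 0 and 0.008 m and distance of each of model_grey, jar_white from where it was at the start of the episode below 0.03 m); the robot touches nothing.
It fails at once if the white model is dropped (falls faster than 0.5 m/s out of the fingers, about a 13 mm drop) (linear speed of model_white above 0.5 m/s and contact force between the fingers and model_white below 0.05 N).
It fails at once if the yellow model is dropped (falls faster than 0.5 m/s out of the fingers, about a 13 mm drop) (linear speed of model_yellow above 0.5 m/s and contact force between the fingers and model_yellow below 0.05 N).
It fails at once if the grey model is knocked over or carried off (moved more than 50 mm) (distance of model_grey from where it was at the start of the episode above 0.05 m).
It fails at once if the white-lidded jar is knocked over or carried off (moved more than 50 mm) (distance of jar_white from where it was at the start of the episode above 0.05 m).
It also fails if it takes over 125 s, if anything falls off the work surface, if the arm or the gripper's body presses on something with over 40 N, if the wrist force passes 120 N, or if a joint passes its speed limit or range.

## Working session

There is one attempt and no reset: what is moved stays moved. The work goes in short steps, Python scripts to look and compute and a tool call to move; the robot and the scene stay as the last step left them, time stands still between calls to the robot, and variables do not carry over. Pictures are saved under pics/ and viewed, at most 14 in all, crops included, and the job is handed in when it is done.

Besides the shell and the picture viewer there is one more tool, called after "Request:" by a JSON object that holds its "op" and its "data". servo_tool: Moves the arm, as the interface text tells. Its arguments: {"type":"object","properties":{"deltas":{"type":"array"},"force":{"type":"number"}},"required":["deltas"]}

```bash
mkdir -p pics
python3 - <<'E'
from plant import readout, viewer, manip
import cv2,numpy as np
s=readout.get_state(); print({k:np.round(v,3) for k,v in s.items()}, manip.grip_point_offset)
for n in ("scene","top"):
    d=viewer.get_image(n); cv2.imwrite(f"pics/{n}0.png",d["image"][:,:,::-1]); np.savez(f"{n}0.npz",**d)
    print(n,d["mtx"].round(1).tolist(),d["view"].round(3).tolist())
E
```

```text
{'time_s': np.float64(0.0), 'qpos': array([-1.388,  0.105,  0.096,  1.564,  0.   ,  1.353]), 'dq': array([-0.   ,  0.001, -0.001, -0.   , -0.   , -0.001]), 'tau': array([-1.0000e-03, -5.5693e+01,  5.0365e+01,  1.7000e-02, -0.0000e+00,
       -0.0000e+00]), 'eef_pos': array([ 0.234, -0.552,  0.23 ]), 'eef_rot': array([-0.001,  0.98 ,  0.199,  0.   ]), 'contact_force': array([ 0.726, -0.17 , -1.352]), 'torque': array([-0.028, -0.018,  0.038]), 'grasp_force': np.float64(0.0), 'finger_gap': np.float64(0.085)} 0.0187
scene [[489.1, 0.0, 254.8], [0.0, 489.1, 197.8], [0.0, 0.0, 1.0]] [[0.717, 0.697, -0.014, -0.356], [0.469, -0.497, -0.73, -0.192], [-0.516, 0.516, -0.684, 1.606], [0.0, 0.0, 0.0, 1.0]]
top [[407.7, 0.0, 253.6], [0.0, 407.7, 190.7], [0.0, 0.0, 1.0]] [[-0.024, -1.0, -0.014, 0.022], [-0.994, 0.025, -0.103, 0.514], [0.104, 0.011, -0.995, 0.997], [0.0, 0.0, 0.0, 1.0]]
```

View pics/top0.png

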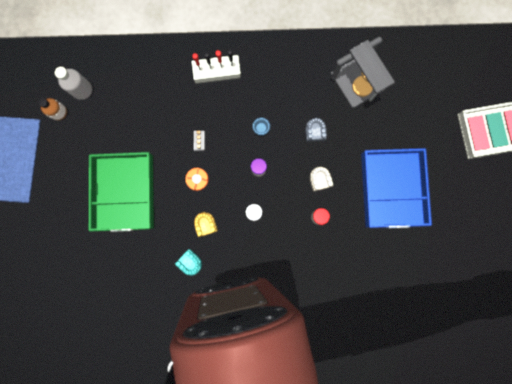

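View pics/scene0.png

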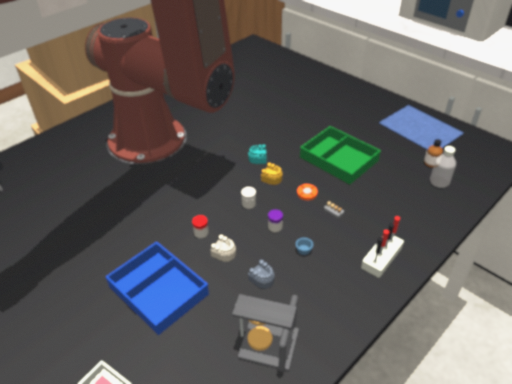

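```bash
cat > h.py <<'E'
import numpy as np,cv2
from scipy.spatial.transform import Rotation as R
from plant import readout, viewer
def ray(d,uv,z):
    V=d["view"];Rm=V[:3,:3];c=-Rm.T@V[:3,3]
    q=Rm.T@np.linalg.solve(d["mtx"],[uv[0],uv[1],1.]); return (c+q*(z-c[2])/q[2])[:2]
def rot(s): w,x,y,z=s["eef_rot"]; return R.from_quat([x,y,z,w])
def delta(x,y,z,yaw):
    """TCP target with tool y (closing line) at world heading yaw deg (mod 180), pointing down -> row in tool axes"""
    s=readout.get_state(); T=rot(s)
    best=None
    for a in (yaw,yaw+180):
        a=np.radians(a); Y=np.array([np.cos(a),np.sin(a),0]);Z=np.array([0,0,-1.]);X=np.cross(Y,Z)
        rv=np.degrees((T.inv()*R.from_matrix(np.c_[X,Y,Z])).as_rotvec())
        if best is None or np.linalg.norm(rv)<np.linalg.norm(best): best=rv
    return np.round(np.r_[best,T.inv().apply(np.array([x,y,z])-s["eef_pos"])*100],2)
def blob(d,hsv_lo,hsv_hi,near=None,roi=None,amin=25):
    """contours in colour range, nearest to pixel first"""
    h=cv2.cvtColor(d["image"],cv2.COLOR_RGB2HSV);m=cv2.inRange(h,np.array(hsv_lo),np.array(hsv_hi))
    if roi: k=np.zeros_like(m);a,b,c,e=roi;k[b:e,a:c]=1;m=m*k
    cs=[c for c in cv2.findContours(m,cv2.RETR_EXTERNAL,cv2.CHAIN_APPROX_NONE)[0] if cv2.contourArea(c)>amin]
    return sorted(cs,key=cv2.contourArea,reverse=True)
def cen(c): m=cv2.moments(c); return np.array([m["m10"],m["m01"]])/m["m00"]
E
python3 - <<'E'
from h import *
d=dict(np.load("top0.npz")); cv2.imwrite("pics/crop0.png",cv2.resize(d["image"][100:290,80:440,::-1],None,fx=2.2,fy=2.2,interpolation=cv2.INTER_CUBIC))
w=viewer.get_image("wrist"); cv2.imwrite("pics/wrist0.png",w["image"][:,:,::-1]); 
s=readout.get_state();V=w["view"];c=-V[:3,:3].T@V[:3,3]
print("cam in tool",rot(s).inv().apply(c-s["eef_pos"]).round(3),"axes",rot(s).inv().apply(V[:3,:3]).round(2).tolist(),w["mtx"][0,0])
for n,lo,hi,roi,z in [("red",(0,120,60),(8,255,255),(300,200,340,235),.048),("red2",(170,120,60),(180,255,255),(300,200,340,235),.048),("purple",(120,60,40),(165,255,255),(240,150,275,180),.048),("wjar",(0,0,120),(180,60,255),(240,195,270,225),.045),("plate",(3,80,80),(22,255,255),(180,160,215,195),.009),
 ("yellow",(15,80,80),(35,255,255),(185,205,225,245),.015),("white",(0,0,100),(180,70,255),(300,160,340,200),.015),("grey",(0,0,40),(180,110,255),(300,110,335,145),.015),("green",(45,80,30),(75,255,255),(80,140,160,240),.04),("blue",(100,120,30),(125,255,255),(355,140,440,235),.04)]:
    for c in blob(d,lo,hi,roi=roi)[:1]:
        b=cv2.boxPoints(cv2.minAreaRect(c)); P=np.array([ray(d,p,z) for p in b])
        e=P[1]-P[0];f=P[2]-P[1]
        print(n,cen(c).round(1),"xyz",ray(d,cen(c),z).round(3),"rect c",P.mean(0).round(3),"sides",np.linalg.norm(e).round(3),np.degrees(np.arctan2(e[1],e[0])).round(1),np.linalg.norm(f).round(3))
E
```

```text
cam in tool [ 0.08  -0.    -0.142] axes [[-0.0, 1.0, -0.0], [-0.95, -0.0, -0.31], [-0.31, 0.0, 0.95]] 311.3298933895443
red [320.9 215.8] xyz [ 0.447 -0.153] rect c [ 0.446 -0.154] sides 0.041 -91.4 0.039
purple [258.3 165.7] xyz [ 0.574 -0.004] rect c [ 0.575 -0.004] sides 0.042 -91.5 0.043
wjar [253.5 211.9] xyz [0.46  0.011] rect c [0.46  0.011] sides 0.042 -91.4 0.039
plate [196.4 178.6] xyz [0.551 0.156] rect c [0.55  0.156] sides 0.059 -91.5 0.062
yellow [204.4 224. ] xyz [0.435 0.136] rect c [0.436 0.137] sides 0.056 -72.9 0.059
white [320.5 178.4] xyz [ 0.543 -0.161] rect c [ 0.545 -0.16 ] sides 0.055 -75.4 0.059
grey [317. 127.] xyz [ 0.677 -0.157] rect c [ 0.677 -0.157] sides 0.088 -91.6 0.089
green [120.3 191. ] xyz [0.521 0.341] rect c [0.522 0.341] sides 0.164 -91.5 0.2
blue [396.  187.3] xyz [ 0.513 -0.342] rect c [ 0.513 -0.342] sides 0.166 -88.1 0.199
```

View pics/crop0.png

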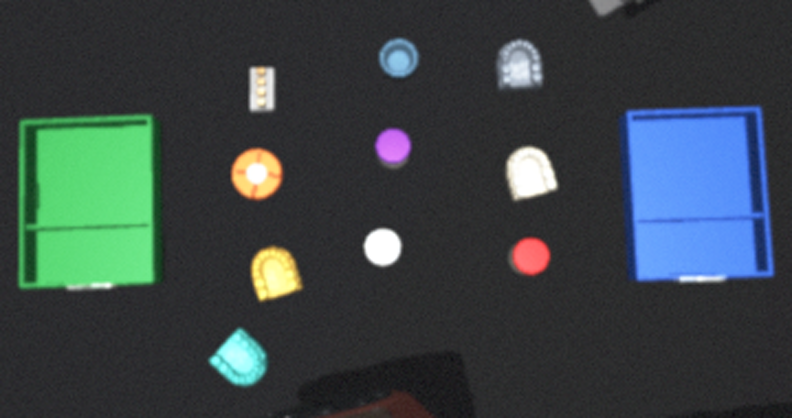

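The crop shows the golden model at top-image pixel (205,224). Teal (189,263), white (320,179) and grey (316,130) share its shape, and only the first is golden yellow. The white one is at (320,179), the plate at (197,179), the red jar at (321,216) and the purple jar at (259,167). I'll do the plate first.

Run:
```python
from h import *
print(delta(.551,.156,.12,90)); print(delta(.551,.156,.23,90)); s=readout.get_state(); print(rot(s).as_matrix().round(2).tolist())
```

```text
[ -0.06  -0.    22.96  56.81 -52.83  11.14]
[ -0.06  -0.    22.96  56.81 -52.84   0.14]
[[0.92, 0.39, -0.0], [0.39, -0.92, 0.0], [0.0, -0.0, -1.0]]
```

Request:
{"op": "servo_tool", "data": {"deltas": [[0,0,23,56.8,-52.8,0,-1],[0,0,23,56.8,-52.8,0,-1],[0,0,23,56.8,-52.8,0,-1],[0,0,23,56.8,-52.8,0,-1],[0,0,23,56.8,-52.8,0,-1],[0,0,23,56.8,-52.8,0,-1],[0,0,23,56.8,-52.8,0,-1],[0,0,23,56.8,-52.8,0,-1],[0,0,23,56.8,-52.8,0,-1],[0,0,23,56.8,-52.8,0,-1],[0,0,23,56.8,-52.8,0,-1],[0,0,23,56.8,-52.8,0,-1]], "force": 40}}

```text
time_s: 1.15
eef_pos: [0.4388, -0.0941, 0.2313]
eef_rot: [0.0, 1.0, -0.0, 0.0]
contact_force: [1.1, -1.1, -0.3]
finger_gap: 0.0852
grasp_force: 0.0
```

Run:
```python
from h import *
print(delta(.551,.156,.12,90))
```

```text
[ 2.000e-02 -2.000e-02 -5.000e-02  1.119e+01 -2.502e+01  1.113e+01]
```

Request:
{"op": "servo_tool", "data": {"deltas": [[0,0,0,11.2,-25,11,-1],[0,0,0,11.2,-25,11,-1],[0,0,0,11.2,-25,11,-1],[0,0,0,11.2,-25,11,-1],[0,0,0,11.2,-25,11,-1],[0,0,0,11.2,-25,11,-1],[0,0,0,11.2,-25,11,-1],[0,0,0,11.2,-25,11,-1],[0,0,0,11.2,-25,11,-1],[0,0,0,11.2,-25,11,-1]]}}

```text
time_s: 1.98
eef_pos: [0.5505, 0.1416, 0.1212]
eef_rot: [-0.005, 1.0, 0.009, -0.0]
contact_force: [-0.6, -0.7, -0.1]
finger_gap: 0.0855
grasp_force: 0.0
```

```bash
cat >> h.py <<'E'
def look(n,lo,hi,z,roi=None,png=None,k=1):
    d=viewer.get_image(n)
    if png: cv2.imwrite(png,d["image"][:,:,::-1])
    s=readout.get_state(); print("tcp",np.round(s["eef_pos"],4),"F",np.round(s["contact_force"],1),"t",round(float(s["time_s"]),2))
    for c in blob(d,lo,hi,roi=roi)[:k]:
        P=np.array([ray(d,p,z) for p in c[:,0,:]],dtype=np.float32); r=cv2.minAreaRect(P*1000); q=cv2.minEnclosingCircle(P*1000)
        print("px",cen(c).round(1),"cen",ray(d,cen(c),z).round(4),"rect(mm)",np.round(r[0],1),np.round(r[1],1),round(r[2],1),"circ",np.round(q[0],1),round(q[1],1))
    return d
E
python3 - <<'E'
from h import *
look("wrist",(3,80,80),(22,255,255),.012,png="pics/w1.png",k=2)
E
```

```text
tcp [0.5508 0.1411 0.1218] F [ 0.1 -0.8  0.6] t 2.03
px [244.6 180.8] cen [0.5544 0.1456] rect(mm) [553.  138.4] [74.5 87.1] 32.0 circ [547.8 137.8] 50.9
px [254.1 302.4] cen [0.4321 0.1348] rect(mm) [428.5 133.9] [86.9 53.9] 10.3 circ [426.2 137.4] 45.3
```

View pics/w1.png

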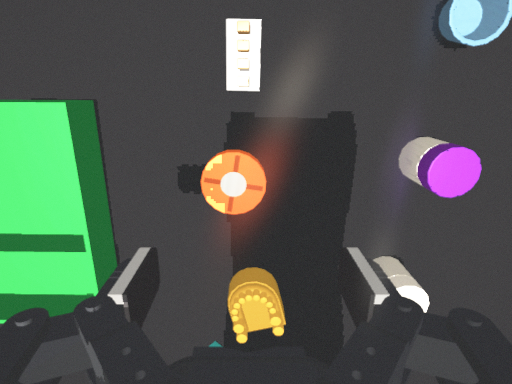

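The plate is at (234,182) in the wrist view, with the yellow model below it at (257,305) and the green pan on the left. I'll tighten the mask.

Run:
```python
from h import *
d=look("wrist",(3,180,150),(16,255,255),.012,roi=(180,130,290,230))
# pan tops & yellow from here
g=cv2.inRange(cv2.cvtColor(d["image"],cv2.COLOR_RGB2HSV),(45,80,150),(75,255,255))
print(readout.get_state()["eef_rot"])
P=ray(d,(234,182),.012);print(P, delta(P[0],P[1],.002,90))
```

```text
tcp [0.551  0.1409 0.1222] F [ 0.7 -0.4  0.6] t 2.08
px [237.7 153.3] cen [0.5781 0.1511] rect(mm) [574.8 152.5] [43.5 12.5] 83.2 circ [568.6 153.3] 21.8
[-4.59058695e-03  9.99955680e-01  8.20723466e-03  4.53692839e-04]
[0.55341228 0.15411575] [-0.53 -0.05  0.94  0.25 -1.21 12.03]
```

Request:
{"op": "servo_tool", "data": {"deltas": [[-0.5,0,0.9,0.2,-1.3,4,-1],[-0.5,0,0.9,0.2,-1.3,7,-1],[-0.5,0,0.9,0.2,-1.3,9.5,-1],[-0.5,0,0.9,0.2,-1.3,11,-1],[-0.5,0,0.9,0.2,-1.3,11.6,-1],[-0.5,0,0.9,0.2,-1.3,11.8,-1],[-0.5,0,0.9,0.2,-1.3,11.8,0],[-0.5,0,0.9,0.2,-1.3,11.8,1],[-0.5,0,0.9,0.2,-1.3,11.8,1],[-0.5,0,0.9,0.2,-1.3,11.8,1],[-0.5,0,0.9,0.2,-1.3,11.8,1]]}}

```text
time_s: 3.0
eef_pos: [0.5596, 0.1438, 0.0117]
eef_rot: [-0.005, 1.0, 0.011, 0.007]
contact_force: [0.3, -6.6, 25.3]
finger_gap: 0.0264
grasp_force: 11.3
```

Run:
```python
from h import *
d=viewer.get_image("wrist");cv2.imwrite("pics/w2.png",d["image"][:,:,::-1])
s=readout.get_state();print(s["eef_pos"],s["contact_force"],s["finger_gap"],s["grasp_force"],delta(.553,.156,.004,90))
```

```text
[0.56035519 0.14357148 0.01213509] [  0.78187451 -14.6847612   35.55909811] 0.017851276431337174 17.032251711934805 [-0.53 -0.87  1.2  -0.72 -1.25  0.81]
```

View pics/w2.png

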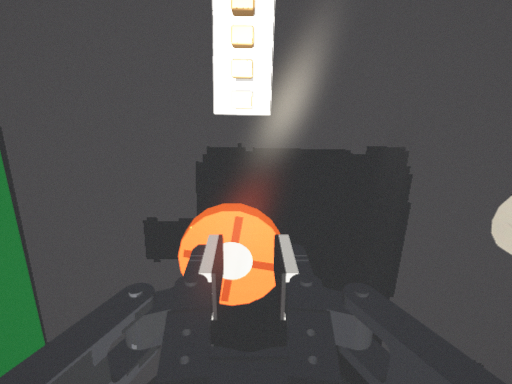

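The fingers closed on top of the plate because the TCP stopped about 12 mm short in y. I'll open and lift, then find out why.

Request:
{"op": "servo_tool", "data": {"deltas": [[0,0,0,0,0,-2,0.3],[0,0,0,0,0,-4,-1],[0,0,0,0,0,-5,-1],[0,0,0,0,0,-5,-1],[0,0,0,0,0,-5,-1],[0,0,0,0,0,-5,-1]]}}

```text
time_s: 3.55
eef_pos: [0.5524, 0.1434, 0.0525]
eef_rot: [-0.005, 1.0, 0.011, -0.001]
contact_force: [0.4, 0.2, -0.3]
finger_gap: 0.0853
grasp_force: 0.0
```

Run:
```python
from h import *
s=readout.get_state();print(s["qpos"].round(3),s["dq"].round(3),s["tau"].round(1),s["eef_pos"],s["contact_force"],s["eef_rot"])
look("wrist",(3,180,150),(16,255,255),.012,png="pics/w3.png")
```

```text
[ 0.019  0.062 -0.274  1.237  0.01   3.14 ] [ 0.001  0.01  -0.01   0.002 -0.    -0.   ] [ -0.  -53.4  50.2  -0.    0.    0. ] [0.55238495 0.14337556 0.05251439] [ 0.41327622  0.24937003 -0.29722712] [-5.19365309e-03  9.99930627e-01  1.05522379e-02 -6.45988303e-04]
tcp [0.5521 0.1434 0.0521] F [-0.7  0.3 -0.1] t 3.6
px [239.5 177.3] cen [0.5791 0.1497] rect(mm) [575.7 149.4] [47.3 15.6] 80.9 circ [568.  150.6] 23.6
```

View pics/w3.png

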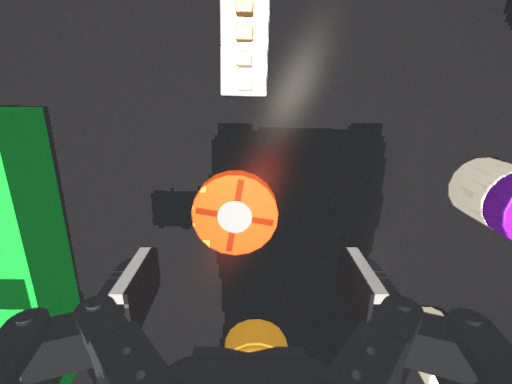

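Joint 6 is at its +3.14 stop, so I'll take the other half-turn of the grasp.

Request:
{"op": "servo_tool", "data": {"deltas": [[0,0,-7,0,0,-3,-1],[0,0,-14,0,0,-5,-1],[0,0,-21,0,0,-6,-1],[0,0,-28,0,0,-6,-1],[0,0,-35,0,0,-6,-1],[0,0,-42,0,0,-6,-1],[0,0,-49,0,0,-6,-1],[0,0,-56,0,0,-6,-1],[0,0,-63,0,0,-6,-1],[0,0,-70,0,0,-6,-1],[0,0,-77,0,0,-6,-1],[0,0,-84,0,0,-6,-1]]}}

```text
time_s: 4.6
eef_pos: [0.5521, 0.1428, 0.1119]
eef_rot: [-0.005, 0.734, 0.679, 0.003]
contact_force: [0.1, 0.1, 0.6]
finger_gap: 0.0855
grasp_force: 0.0
```

Request:
{"op": "servo_tool", "data": {"deltas": [[0,0,-7,0,0,0,-1],[0,0,-14,0,0,0,-1],[0,0,-21,0,0,0,-1],[0,0,-28,0,0,0,-1],[0,0,-35,0,0,0,-1],[0,0,-42,0,0,0,-1],[0,0,-49,0,0,0,-1],[0,0,-56,0,0,0,-1],[0,0,-63,0,0,0,-1],[0,0,-70,0,0,0,-1],[0,0,-77,0,0,0,-1],[0,0,-84,0,0,0,-1]]}}

```text
time_s: 5.6
eef_pos: [0.5521, 0.1428, 0.1119]
eef_rot: [-0.002, 0.091, 0.996, 0.005]
contact_force: [0.5, 0.3, -0.3]
finger_gap: 0.0853
grasp_force: 0.0
```

```bash
sed -i 's/for a in (yaw,yaw+180)/for a in (yaw,)/; s/(mod 180)//' h.py
python3 - <<'E'
from h import *
s=readout.get_state();print(s["qpos"].round(3),s["eef_pos"],s["time_s"],delta(.553,.155,.12,90))
E
```

```text
[ 0.018  0.027 -0.2    1.347  0.01   0.2  ] [0.55214028 0.14277313 0.1119372 ] 5.6 [  0.58  -0.2  -10.44   0.14   1.23  -0.79]
```

Request:
{"op": "servo_tool", "data": {"deltas": [[0.6,-0.2,-7,0.1,1.2,-0.8,-1],[0.6,-0.2,-10.4,0.1,1.2,-0.8,-1],[0.6,-0.2,-10.4,0.1,1.2,-0.8,-1],[0.6,-0.2,-10.4,0.1,1.2,-0.8,-1]]}}

```text
time_s: 5.93
eef_pos: [0.5536, 0.1547, 0.1204]
eef_rot: [0.0, 0.004, 1.0, -0.0]
contact_force: [0.7, -0.4, -0.4]
finger_gap: 0.0851
grasp_force: 0.0
```

Run:
```python
from h import *
d=look("wrist",(3,180,150),(16,255,255),.012,png="pics/w4.png",k=3)
P=[];
for x,y in ((.553,.155),):
    q=d["view"]@np.array([x,y,.012,1]);p=d["mtx"]@q[:3];print("expect plate px",p[:2]/p[2])
s=readout.get_state();print(s["qpos"].round(3),s["eef_rot"].round(4),delta(.553,.155,.12,90))
```

```text
tcp [0.5536 0.1545 0.1205] F [ 0.  -0.2 -0.7] t 5.98
px [239.3 184.7] cen [0.5515 0.147 ] rect(mm) [550.9 152.8] [54.2 56.2] 87.5 circ [551.4 152.6] 28.6
px [242.6 207. ] cen [0.5717 0.1494] rect(mm) [571.8 149.4] [ 6.1 14.8] 88.9 circ [571.9 148.7] 7.6
px [249.1 165.3] cen [0.5348 0.1553] rect(mm) [534.8 155.4] [ 4.6 13.9] 78.3 circ [534.6 154.5] 7.0
expect plate px [248.84345947 186.29490918]
[ 0.045  0.036 -0.175  1.36  -0.     0.054] [ 2.0e-04  4.7e-03  1.0e+00 -2.0e-04] [-0.02  0.02 -0.53  0.06  0.05  0.05]
```

View pics/w4.png

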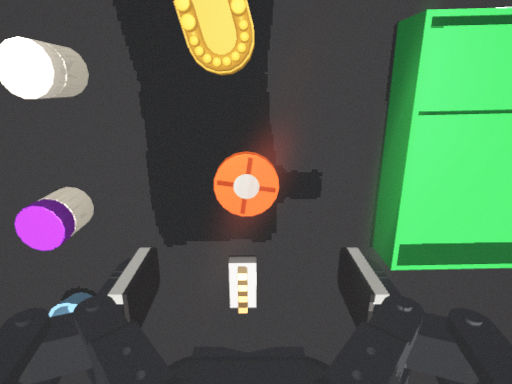

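The plate is centred at wrist pixel (246,185), which is about 2 mm off the TCP in x and y. Descending to grip it.

Request:
{"op": "servo_tool", "data": {"deltas": [[0,0,-0.5,0.2,-0.2,4,-1],[0,0,-0.5,0.2,-0.2,7,-1],[0,0,-0.5,0.2,-0.2,9.5,-1],[0,0,-0.5,0.2,-0.2,11,-1],[0,0,-0.5,0.2,-0.2,11.5,-1],[0,0,-0.5,0.2,-0.2,11.5,0],[0,0,-0.5,0.2,-0.2,11.5,1],[0,0,-0.5,0.2,-0.2,11.5,1],[0,0,-0.5,0.2,-0.2,11.5,1],[0,0,-0.5,0.2,-0.2,11.5,1],[0,0,-0.5,0.2,-0.2,11.5,1],[0,0,-0.5,0.2,-0.2,11.5,1]]}}

```text
time_s: 6.98
eef_pos: [0.557, 0.1529, 0.0121]
eef_rot: [0.006, -0.001, 1.0, 0.0]
contact_force: [0.1, 0.5, 18.6]
finger_gap: 0.0004
grasp_force: 9.6
```

The fingertips rode over the plate's rim. Open, they stand higher than the TCP, so the TCP has to go a little below zero.

Request:
{"op": "servo_tool", "data": {"deltas": [[0,0,0,0,0,-2,0],[0,0,0,0,0,-4,-1],[0,0,0,0,0,-6,-1],[0,0,0,0,0,-7,-1],[0,0,0,0,0,-7,-1],[0,0,0,0,0,-7,-1],[0,0,0,0,0,-7,-1]]}}

```text
time_s: 7.57
eef_pos: [0.5517, 0.1527, 0.0755]
eef_rot: [0.0, -0.001, 1.0, -0.0]
contact_force: [-0.3, 0.1, -0.9]
finger_gap: 0.0839
grasp_force: 0.0
```

Run:
```python
from h import *
d=look("wrist",(3,180,150),(16,255,255),.012,k=3)
look("wrist",(0,170,100),(16,255,255),.012,k=1)
print(delta(.553,.155,-.004,90))
```

```text
tcp [0.5515 0.1526 0.0752] F [-1.1  0.4  0. ] t 7.62
px [259.9 194.8] cen [0.5431 0.1607] rect(mm) [550.4 152.9] [55.2 55.8] 82.5 circ [551.2 152.7] 28.8
px [222.2 203.8] cen [0.55   0.1341] rect(mm) [550.  134.3] [13.5  5.6] 86.0 circ [550.  134.2] 7.0
px [244.5 231.4] cen [0.5714 0.1498] rect(mm) [572.  147.2] [10.5 15.6] 84.3 circ [572.2 148.1] 8.6
tcp [0.5513 0.1527 0.0751] F [ 0.4 -0.3 -0.2] t 7.67
px [248.3 204.8] cen [0.5502 0.1525] rect(mm) [551.4 152.2] [57.5 55.3] 2.3 circ [551.4 152.7] 29.2
[-0.02 -0.    0.11 -0.17  0.24  7.91]
```

Request:
{"op": "servo_tool", "data": {"deltas": [[0,0,0,0,0,4,-1],[0,0,0,0,0,6.5,-1],[0,0,0,0,0,7.6,-1],[0,0,0,0,0,7.9,-1],[0,0,0,0,0,7.9,-1],[0,0,0,0,0,7.9,-0.5],[0,0,0,0,0,7.9,0],[0,0,0,0,0,7.9,1],[0,0,0,0,0,7.9,1],[0,0,0,0,0,7.9,1],[0,0,0,0,0,7.9,1]]}}

```text
time_s: 8.58
eef_pos: [0.5538, 0.1527, -0.0003]
eef_rot: [0.003, -0.001, 1.0, -0.0]
contact_force: [-0.2, 0.1, 6.3]
finger_gap: 0.0541
grasp_force: 41.3
```

Request:
{"op": "servo_tool", "data": {"deltas": [[0,0,0,0,0,-1,1],[0,0,0,0,0,-4,1],[0,0,0,0,0,-8,1],[0,0,0,0,3,-12,1],[0,0,0,0,7,-13,1],[0,0,0,0,11,-13,1],[0,0,0,0,14,-13,1],[0,0,0,0,17,-13,1],[0,0,0,0,19,-13,1],[0,0,0,0,19,-13,1],[0,0,0,0,19,-13,1],[0,0,0,0,19,-13,1]]}}

```text
time_s: 9.58
eef_pos: [0.5519, 0.3424, 0.1282]
eef_rot: [0.001, -0.001, 1.0, -0.0]
contact_force: [0.0, -1.1, -0.5]
finger_gap: 0.0539
grasp_force: 42.4
```

Run:
```python
from h import *
d=look("wrist",(45,80,30),(75,255,255),.04,png="pics/w5.png"); d=viewer.get_image("wrist"); np.savez("w5.npz",**d)
```

```text
tcp [0.552  0.342  0.1281] F [-0.2 -0.4 -0.3] t 9.63
px [253.3 115.1] cen [0.4912 0.3458] rect(mm) [516.  344.7] [194.1 150.7] 0.8 circ [518.  347.2] 119.7
```

View pics/w5.png

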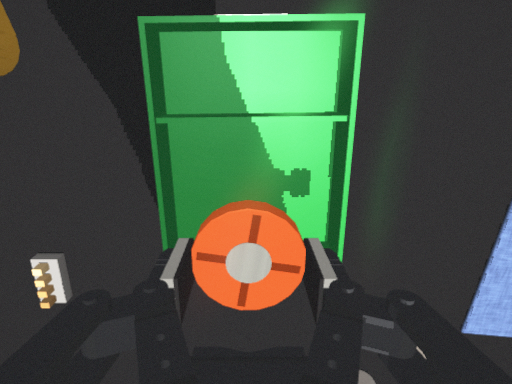

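The plate is held level at (249,260). The green pan's outer corners are at (140,18) and (363,16), and its cross wall is near row 118.

Run:
```python
from h import *
d=dict(np.load("w5.npz"))
for p,z in (((140,18),.04),((363,16),.04),((157,118),.036),((347,117),.036),((252,116),.036),((248,263),.0)): print(p,ray(d,p,z).round(4))
```

```text
(140, 18) [0.4288 0.2704]
(363, 16) [0.4276 0.4171]
(157, 118) [0.4937 0.2746]
(347, 117) [0.4929 0.4143]
(252, 116) [0.4922 0.3445]
(248, 263) [0.6378 0.3416]
```

Request:
{"op": "servo_tool", "data": {"deltas": [[0,0,0,-0.3,0.2,4,1],[0,0,0,-0.3,0.2,7,1],[0,0,0,-0.3,0.2,9.5,1],[0,0,0,-0.3,0.2,11,1],[0,0,0,-0.3,0.2,11.8,1],[0,0,0,-0.3,0.2,12.2,1],[0,0,0,-0.3,0.2,12.2,1],[0,0,0,-0.3,0.2,12.2,0],[0,0,0,-0.3,0.2,12.2,-0.7],[0,0,0,-0.3,0.2,12.2,-0.7],[0,0,0,-0.3,0.2,12.2,-0.7]]}}

```text
time_s: 10.6
eef_pos: [0.5557, 0.3449, 0.0066]
eef_rot: [0.002, -0.001, 1.0, 0.0]
contact_force: [1.5, 0.4, 0.5]
finger_gap: 0.0722
grasp_force: 0.0
```

Request:
{"op": "servo_tool", "data": {"deltas": [[0,0,0,0,0,-3,-0.7],[0,0,0,0,0,-7,-0.7],[0,0,0,0,0,-11,-1],[0,0,0,0,0,-13,-1],[0,0,0,0,0,-13,-1],[0,0,0,0,0,-13,-1]]}}

```text
time_s: 11.1
eef_pos: [0.5559, 0.3452, 0.1376]
eef_rot: [0.003, -0.001, 1.0, 0.0]
contact_force: [-0.5, 0.5, -1.1]
finger_gap: 0.0852
grasp_force: 0.0
```

Run:
```python
from h import *
look("wrist",(0,170,100),(16,255,255),.016,png="pics/w6.png")
print(delta(.545,-.16,.13,105))
```

```text
tcp [0.5549 0.3448 0.1355] F [ 0.3  0.5 -1.2] t 11.15
px [247.5 179. ] cen [0.5533 0.3445] rect(mm) [554.6 344.5] [55.1 55.1] 56.2 circ [554.  344.5] 28.3
[-3.000e-02  1.500e-01 -1.488e+01  1.090e+00 -5.048e+01  5.600e-01]
```

Plate placed at (0.554, 0.3445). Next the white model.

Request:
{"op": "servo_tool", "data": {"deltas": [[0,0,0,1,-50.5,0.5,-1],[0,0,-6,1,-50.5,0.5,-1],[0,0,-12,1,-50.5,0.5,-1],[0,0,-15,1,-50.5,0.5,-1],[0,0,-15,1,-50.5,0.5,-1],[0,0,-15,1,-50.5,0.5,-1],[0,0,-15,1,-50.5,0.5,-1],[0,0,-15,1,-50.5,0.5,-1],[0,0,-15,1,-50.5,0.5,-1],[0,0,-15,1,-50.5,0.5,-1],[0,0,-15,1,-50.5,0.5,-1],[0,0,-15,1,-50.5,0.5,-1]]}}

```text
time_s: 12.15
eef_pos: [0.5444, -0.1567, 0.1287]
eef_rot: [-0.0, -0.131, 0.991, 0.001]
contact_force: [0.3, 0.1, -0.2]
finger_gap: 0.0852
grasp_force: 0.0
```

Run:
```python
from h import *
print(delta(.545,-.16,.13,105))
```

```text
[ 0.06  0.    0.11  0.03 -0.34 -0.13]
```

Request:
{"op": "servo_tool", "data": {"deltas": [[0,0,0,0,0,0,-1],[0,0,0,0,0,0,-1]]}}

```text
time_s: 12.32
eef_pos: [0.5445, -0.1568, 0.1286]
eef_rot: [-0.0, -0.13, 0.992, 0.001]
contact_force: [0.8, -0.3, -1.1]
finger_gap: 0.0854
grasp_force: 0.0
```

Run:
```python
from h import *
d=look("wrist",(0,0,110),(180,80,255),.02,png="pics/w7.png",k=4,roi=(140,60,370,330)); np.savez("w7.npz",**d)
```

```text
tcp [ 0.5447 -0.1553  0.1289] F [-0.1  0.8 -0.3] t 12.37
px [246.4 179.7] cen [ 0.5386 -0.1599] rect(mm) [ 539.8 -158.6] [70.9 54.5] 13.0 circ [ 537.1 -153.8] 38.8
px [219.5 300.6] cen [ 0.6621 -0.154 ] rect(mm) [ 665.3 -153.3] [69.1 49.9] 1.9 circ [ 663.7 -155.3] 38.5
px [360.3 261.7] cen [ 0.5877 -0.0389] rect(mm) [589.5 -35.9] [47.1 10.2] 47.2 circ [592.8 -38.9] 23.5
px [143.3 252.6] cen [ 0.6292 -0.2327] rect(mm) [ 631.1 -234. ] [ 7.9 20.6] 76.3 circ [ 631.9 -230.8] 10.3
```

View pics/w7.png

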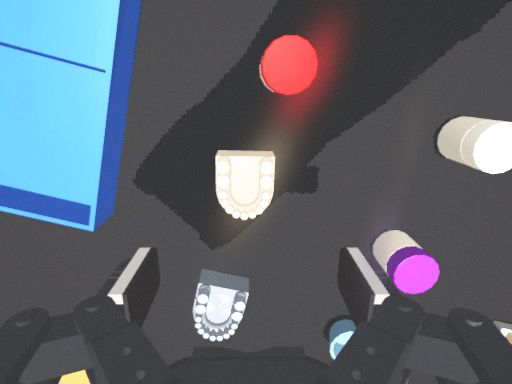

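The white model is at (245,183), squared to the tool, with its back edge at row 150 and its sides at columns 216 and 275. Grey is at (220,305) and well clear.

Run:
```python
from h import *
d=dict(np.load("w7.npz"))
back=ray(d,(246,150),0);l=ray(d,(216,172),.022);r=ray(d,(275,172),.022)
s=readout.get_state();T=rot(s);tx=T.apply([1,0,0])[:2];ty=T.apply([0,1,0])[:2];p=s["eef_pos"][:2]
print("tool-frame mm: back",1000*tx@(back-p),"-> origin",1000*tx@(back-p)-27,"sides",1000*ty@(l-p),1000*ty@(r-p)); print(back,l,r,p)
bl=ray(d,(217,150),0);br=ray(d,(275,150),0);e=br-bl;print("back edge heading",np.degrees(np.arctan2(e[1],e[0])),np.linalg.norm(e))
```

```text
tool-frame mm: back 28.34904359780161 -> origin 1.3490435978016109 sides -27.82354411669832 20.877959199092455
[ 0.51817111 -0.16568779] [ 0.53810625 -0.18591552] [ 0.52563075 -0.13883875] [ 0.54474471 -0.15533047]
back edge heading 104.84564709727884 0.05095854257126654
```

Request:
{"op": "servo_tool", "data": {"deltas": [[0,0,0,0.1,-0.4,4,-1],[0,0,0,0.1,-0.4,7,-1],[0,0,0,0.1,-0.4,10,-1],[0,0,0,0.1,-0.4,12,-1],[0,0,0,0.1,-0.4,12.7,-1],[0,0,0,0.1,-0.4,12.7,-0.3],[0,0,0,0.1,-0.4,12.7,0],[0,0,0,0.1,-0.4,12.7,1],[0,0,0,0.1,-0.4,12.7,1],[0,0,0,0.1,-0.4,12.7,1],[0,0,0,0.1,-0.4,12.7,1]]}}

```text
time_s: 13.28
eef_pos: [0.5476, -0.1598, 0.0058]
eef_rot: [0.002, -0.132, 0.991, -0.001]
contact_force: [-0.5, 1.9, 7.3]
finger_gap: 0.0469
grasp_force: 42.3
```

Request:
{"op": "servo_tool", "data": {"deltas": [[0,0,0,0,0,-1,1],[0,0,0,0,0,-4,1],[0,0,0,0,0,-8,1],[0,0,0,0,0,-12,1],[0,0,0,0,0,-13.5,1],[0,0,0,0,0,-13.5,1]]}}

```text
time_s: 13.78
eef_pos: [0.5484, -0.1608, 0.1451]
eef_rot: [0.004, -0.131, 0.991, -0.003]
contact_force: [0.5, -0.3, -0.8]
finger_gap: 0.0468
grasp_force: 41.8
```

Run:
```python
from h import *
print(readout.get_state()["finger_gap"],delta(.5545,.3445,.14,90))
```

```text
0.04676053537894714 [ -0.34   0.51  15.11 -13.76  48.62   0.28]
```

Request:
{"op": "servo_tool", "data": {"deltas": [[0,0,1,-0.5,2,0,1],[0,0,3,-1.5,5,0,1],[0,0,5,-2.5,9,0,1],[-0.2,0.2,7,-3.7,13,0,1],[-0.3,0.4,9,-4.8,17,0,1],[-0.3,0.5,11,-6,21,0,1],[-0.3,0.5,13,-7,25,0,1],[-0.3,0.5,15,-8.2,29,0,1],[-0.3,0.5,15,-9.3,33,0,1],[-0.3,0.5,15,-10.5,37,0,1],[-0.3,0.5,15,-11.6,41,0,1],[-0.3,0.5,15,-12.7,45,0,1]]}}

```text
time_s: 14.78
eef_pos: [0.5503, 0.3102, 0.1378]
eef_rot: [-0.004, -0.001, 1.0, 0.002]
contact_force: [0.7, -0.1, -1.1]
finger_gap: 0.0471
grasp_force: 41.7
```

Run:
```python
from h import *
print(readout.get_state()["finger_gap"],delta(.5545,.3445,.13,90))
```

```text
0.04709596708014687 [ 0.19 -0.47  0.11 -0.44  3.43  0.78]
```

Request:
{"op": "servo_tool", "data": {"deltas": [[0,0,0,-0.2,2,0.5,1],[0,0,0,-0.4,3.4,0.8,1],[0,0,0,-0.4,3.4,0.8,1],[0,0,0,-0.4,3.4,0.8,1],[0,0,0,-0.4,3.4,0.8,1]]}}

```text
time_s: 15.2
eef_pos: [0.5548, 0.3415, 0.1302]
eef_rot: [-0.004, -0.001, 1.0, 0.002]
contact_force: [0.2, -1.0, -0.5]
finger_gap: 0.0465
grasp_force: 41.8
```

Run:
```python
from h import *
d=look("wrist",(0,0,110),(180,80,255),.15,png="pics/w8.png",k=3,roi=(140,120,370,370)); np.savez("w8.npz",**d)
print(delta(.5545,.3445,.13,90))
look("wrist",(0,170,100),(16,255,255),.016,k=2)
```

```text
tcp [0.555  0.3413 0.1305] F [ 1.  -0.2 -1.8] t 15.25
px [248.4 252.8] cen [0.5445 0.3414] rect(mm) [545.8 341.2] [67.9 69.4] 46.5 circ [547.  341.7] 38.3
[ 0.19 -0.44  0.06  0.05  0.32  0.05]
tcp [0.5552 0.3412 0.1307] F [ 0.2 -0.4 -2.4] t 15.3
px [249.5 173.2] cen [0.5438 0.3426] rect(mm) [543.5 345.2] [53.8 35.8] 88.5 circ [553.2 344.8] 27.7
```

View pics/w8.png

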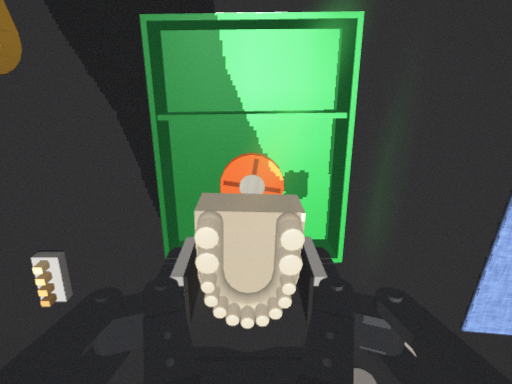

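The white model is held upright at (249,255) with its back bottom edge at row 194. The plate is centred on (252,187).

Run:
```python
from h import *
d=dict(np.load("w8.npz"))
for p,z in (((201,194),.125),((299,194),.125),((250,212),.149),((252,186.5),.017)): print(p,ray(d,p,z).round(4))
print(readout.get_state()["eef_pos"])
```

```text
(201, 194) [0.5254 0.3177]
(299, 194) [0.5254 0.3668]
(250, 212) [0.5255 0.3421]
(252, 186.5) [0.555  0.3449]
[0.55520504 0.34120233 0.13069796]
```

Request:
{"op": "servo_tool", "data": {"deltas": [[0.2,-0.4,0,-0.2,0.3,3,1],[0.2,-0.4,0,-0.2,0.3,6,1],[0.2,-0.4,0,-0.2,0.3,8,1],[0.2,-0.4,0,-0.2,0.3,9.5,1],[0.2,-0.4,0,-0.2,0.3,10.3,1],[0.2,-0.4,0,-0.2,0.3,10.6,1],[0.2,-0.4,0,-0.2,0.3,10.7,1],[0.2,-0.4,0,-0.2,0.3,10.7,1]]}}

```text
time_s: 15.97
eef_pos: [0.557, 0.3456, 0.0248]
eef_rot: [0.001, -0.001, 1.0, 0.0]
contact_force: [-0.4, 0.6, -1.3]
finger_gap: 0.0469
grasp_force: 41.8
```

Not touching yet, so I'll lower in 1 mm steps.

Request:
{"op": "servo_tool", "data": {"deltas": [[0,0,0,0,0,0.1,1],[0,0,0,0,0,0.2,1],[0,0,0,0,0,0.25,1],[0,0,0,0,0,0.25,1]]}}

```text
time_s: 16.3
eef_pos: [0.5567, 0.3458, 0.0219]
eef_rot: [0.0, -0.001, 1.0, 0.0]
contact_force: [-0.4, -0.3, 2.2]
finger_gap: 0.0473
grasp_force: 42.0
```

Request:
{"op": "servo_tool", "data": {"deltas": [[0,0,0,0,0,0.05,0.2],[0,0,0,0,0,0.05,-0.1],[0,0,0,0,0,0,-0.3],[0,0,0,0,0,0,-0.6],[0,0,0,0,0,0,-0.6],[0,0,0,0,0,-3,-0.6],[0,0,0,0,0,-6,-0.6],[0,0,0,0,0,-10,-0.8],[0,0,0,0,0,-12,-1],[0,0,0,0,0,-12,-1],[0,0,0,0,0,-12,-1]]}}

```text
time_s: 17.22
eef_pos: [0.5572, 0.346, 0.1426]
eef_rot: [0.001, -0.001, 1.0, 0.001]
contact_force: [-0.3, -0.4, 0.2]
finger_gap: 0.0854
grasp_force: 0.0
```

Run:
```python
from h import *
d=look("wrist",(0,0,110),(180,80,255),.04,png="pics/w9.png",k=3,roi=(140,120,370,370)); np.savez("w9.npz",**d)
print(delta(.447,-.153,.14,90))
```

```text
tcp [0.5563 0.3456 0.1407] F [ 0.  -0.2 -1.1] t 17.27
px [248.1 178.8] cen [0.5486 0.3459] rect(mm) [552.6 345.9] [47.9 59.9] 88.4 circ [549.1 345.2] 33.4
px [360.5 261.8] cen [0.6259 0.4467] rect(mm) [628.2 448.6] [42.8  8.5] 32.8 circ [630.1 445.5] 21.4
px [143.  252.9] cen [0.6171 0.2527] rect(mm) [618.1 251. ] [ 6.9 17.9] 57.7 circ [619.8 253.8] 8.9
[ 1.000e-02 -2.000e-02  1.100e-01  1.103e+01 -4.984e+01  6.000e-02]
```

View pics/w9.png

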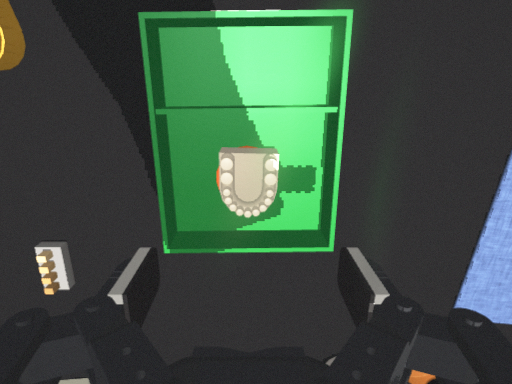

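The white model stands on the plate at (248,180). Next the red jar.

Request:
{"op": "servo_tool", "data": {"deltas": [[0,0,0,1,-4,0,-1],[0,0,0,11,-49.8,0,-1],[0,0,0,11,-49.8,0,-1],[0,0,0,11,-49.8,0,-1],[0,0,0,11,-49.8,0,-1],[0,0,0,11,-49.8,0,-1],[0,0,0,11,-49.8,0,-1],[0,0,0,11,-49.8,0,-1],[0,0,0,11,-49.8,0,-1],[0,0,0,11,-49.8,0,-1],[0,0,0,11,-49.8,0,-1],[0,0,0,11,-49.8,0,-1]]}}

```text
time_s: 18.27
eef_pos: [0.4477, -0.1436, 0.1392]
eef_rot: [-0.001, -0.001, 1.0, 0.001]
contact_force: [1.2, -0.6, -0.6]
finger_gap: 0.0857
grasp_force: 0.0
```

Request:
{"op": "servo_tool", "data": {"deltas": [[0,0,0,0.8,-3.5,0,-1],[0,0,0,0.8,-3.5,0,-1],[0,0,0,0.8,-3.5,0,-1]]}}

```text
time_s: 18.52
eef_pos: [0.4402, -0.1784, 0.1391]
eef_rot: [-0.001, 0.001, 1.0, 0.001]
contact_force: [-0.4, 0.1, 0.6]
finger_gap: 0.0853
grasp_force: 0.0
```

Run:
```python
from h import *
d=dict(np.load("w9.npz")); print("model back",ray(d,(249,148),.016),ray(d,(249,153),.040),"plate left edge",ray(d,(216,178),.016))
look("wrist",(0,170,80),(8,255,255),.048)
print(delta(.447,-.153,.14,90))
```

```text
model back [0.5277263  0.34664282] [0.52717389 0.34657117] plate left edge [0.55493726 0.31708453]
tcp [ 0.4406 -0.1771  0.1394] F [1.2 0.8 0.3] t 18.57
px [276.8 197.5] cen [ 0.4433 -0.1556] rect(mm) [ 443.8 -155.8] [37.8 37.6] 39.8 circ [ 444.3 -155.3] 20.0
[ 0.13 -0.14  0.01 -0.64  2.41 -0.06]
```

Request:
{"op": "servo_tool", "data": {"deltas": [[0,0,0,-0.35,2.15,2,-1],[0,0,0,-0.35,2.15,5,-1],[0,0,0,-0.35,2.15,9,-1],[0,0,0,-0.35,2.15,12,-1],[0,0,0,-0.35,2.15,13.3,-1],[0,0,0,-0.35,2.15,13.3,-1],[0,0,0,-0.35,2.15,13.3,0],[0,0,0,-0.35,2.15,13.3,1],[0,0,0,-0.35,2.15,13.3,1],[0,0,0,-0.35,2.15,13.3,1],[0,0,0,-0.35,2.15,13.3,1],[0,0,0,-0.35,2.15,13.3,1]]}}

```text
time_s: 19.57
eef_pos: [0.446, -0.1563, 0.0096]
eef_rot: [0.001, -0.001, 1.0, -0.0]
contact_force: [0.1, 1.8, 5.2]
finger_gap: 0.0374
grasp_force: 39.6
```

Request:
{"op": "servo_tool", "data": {"deltas": [[0,0,0,0,0,-1,1],[0,0,0,0,0,-4,1],[0,0,0,0,0,-8,1],[0,0,0,0,1,-12,1],[0,0,0,-0.2,4,-13,1],[0,0,0,-0.4,8,-13,1],[0,0,0,-0.6,12,-13,1],[0,0,0,-0.8,16,-13,1],[0,0,0,-1,20,-13,1],[0,0,0,-1,24,-13,1],[0,0,0,-1,28,-13,1],[0,0,0,-1,32,-13,1]]}}

```text
time_s: 20.57
eef_pos: [0.4543, 0.1662, 0.1395]
eef_rot: [0.001, -0.001, 1.0, 0.0]
contact_force: [1.2, -0.8, -0.7]
finger_gap: 0.0375
grasp_force: 40.3
```

Run:
```python
from h import *
s=readout.get_state();print(s["finger_gap"],s["qpos"].round(2),delta(.4615,.344,.135,90))
```

```text
0.037483902011040966 [ 0.08 -0.26 -0.41  1.41  0.    0.08] [ 0.02  0.08  0.11 -0.76 17.78  0.45]
```

Request:
{"op": "servo_tool", "data": {"deltas": [[0,0,0,-0.2,4,0,1],[0,0,0,-0.5,8,0,1],[0,0,0,-0.7,12,0,1],[0,0,0,-0.8,15,0,1],[0,0,0,-0.8,17,0.5,1],[0,0,0,-0.8,17.8,0.5,1],[0,0,0,-0.8,17.8,0.5,1],[0,0,0,-0.8,17.8,0.5,1],[0,0,0,-0.8,17.8,0.5,1]]}}

```text
time_s: 21.32
eef_pos: [0.4624, 0.3411, 0.1337]
eef_rot: [0.0, -0.0, 1.0, -0.0]
contact_force: [-0.1, 0.2, -0.8]
finger_gap: 0.0372
grasp_force: 40.3
```

Run:
```python
from h import *
look("wrist",(0,170,80),(8,255,255),.17,k=2)
s=readout.get_state();print(s["finger_gap"],s["qpos"].round(2),delta(.4615,.344,.0136,90))
```

```text
tcp [0.4624 0.341  0.1337] F [-0.   0.4 -1.3] t 21.37
px [248.  289.6] cen [0.459 0.341] rect(mm) [459.7 340.9] [44.7 37.4] 0.1 circ [459.9 340.8] 22.5
0.03729827054227132 [ 0.41  0.03 -0.16  1.38  0.    0.41] [1.000e-02 1.000e-02 3.000e-02 9.000e-02 3.000e-01 1.201e+01]
```

Request:
{"op": "servo_tool", "data": {"deltas": [[0,0,0,0,0.2,4,1],[0,0,0,0,0.2,7,1],[0,0,0,0,0.2,9.5,1],[0,0,0,0,0.2,11,1],[0,0,0,0,0.2,11.6,1],[0,0,0,0,0.2,11.9,1],[0,0,0,0,0.2,12,1],[0,0,0,0,0.2,12,1],[0,0,0,0,0.2,12,1]]}}

```text
time_s: 22.12
eef_pos: [0.4631, 0.3444, 0.0146]
eef_rot: [0.001, -0.001, 1.0, 0.001]
contact_force: [-0.1, -0.5, -1.1]
finger_gap: 0.0374
grasp_force: 40.3
```

Request:
{"op": "servo_tool", "data": {"deltas": [[0,0,0,0,0,0.1,1],[0,0,0,0,0,0.15,1],[0,0,0,0,0,0.15,0.3],[0,0,0,0,0,0.1,0],[0,0,0,0,0,0,-0.4],[0,0,0,0,0,0,-0.4],[0,0,0,0,0,0,-0.4],[0,0,0,0,0,-3,-0.4],[0,0,0,0,0,-7,-0.7],[0,0,0,0,0,-11,-1],[0,0,0,0,0,-13,-1],[0,0,0,0,0,-13,-1]]}}

```text
time_s: 23.12
eef_pos: [0.4647, 0.3454, 0.1493]
eef_rot: [0.004, -0.001, 1.0, 0.002]
contact_force: [0.1, 0.3, 1.1]
finger_gap: 0.0852
grasp_force: 0.0
```

Run:
```python
from h import *
look("wrist",(0,170,80),(8,255,255),.052,k=2)
print(delta(.434,.137,.14,107))
```

```text
tcp [0.4637 0.3449 0.1463] F [-0.7  0.5 -0.4] t 23.17
px [246.2 186.7] cen [0.4616 0.344 ] rect(mm) [462.4 343.8] [38.  36.9] 52.5 circ [461.6 344. ] 19.7
[  0.09   0.27 -16.89   3.01 -20.79   0.57]
```

Red jar placed at pan x of about -0.06. Next the yellow model.

Request:
{"op": "servo_tool", "data": {"deltas": [[0,0,-2,0.5,-4,0.5,-1],[0,0,-9,3,-20.8,0.5,-1],[0,0,-16,3,-20.8,0.5,-1],[0,0,-17,3,-20.8,0.5,-1],[0,0,-17,3,-20.8,0.5,-1],[0,0,-17,3,-20.8,0.5,-1],[0,0,-17,3,-20.8,0.5,-1],[0,0,-17,3,-20.8,0.5,-1],[0,0,-17,3,-20.8,0.5,-1]]}}

```text
time_s: 23.92
eef_pos: [0.4323, 0.1369, 0.1375]
eef_rot: [-0.0, -0.149, 0.989, 0.0]
contact_force: [0.1, -0.9, 0.0]
finger_gap: 0.0852
grasp_force: 0.0
```

Run:
```python
from h import *
d=look("wrist",(15,80,60),(35,255,255),.015,png="pics/w10.png"); np.savez("w10.npz",**d)
print(readout.get_state()["eef_rot"])
```

```text
tcp [0.4323 0.1371 0.1376] F [0.7 0.6 0.1] t 23.97
px [244.9 183.1] cen [0.4339 0.1344] rect(mm) [436.1 136.9] [67.8 55. ] 15.3 circ [434.4 135.2] 36.0
[-5.13572990e-04 -1.49347284e-01  9.88784616e-01  3.28970403e-04]
```

View pics/w10.png

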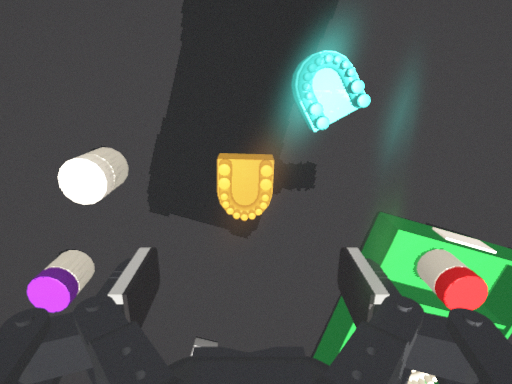

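Golden model at (245,185), squared to the tool, back bottom edge at row 153, sides at columns 218 and 273. The teal one, at (330,92), is not the one wanted. The red jar stands in the green small compartment.

Run:
```python
from h import *
d=dict(np.load("w10.npz"))
s=readout.get_state();T=rot(s);tx=T.apply([1,0,0])[:2];ty=T.apply([0,1,0])[:2];p=s["eef_pos"][:2]
f=lambda uv,z:((ray(d,uv,z)-p)@np.c_[tx,ty]*1000).round(1)
print("back",f((246,153),0),"l",f((217.5,172),.022),"r",f((273.5,172),.022))
```

```text
back [23.4 -2.1] l [ 11.4 -26.4] r [11.3 21.5]
```

Request:
{"op": "servo_tool", "data": {"deltas": [[0,0,0,-0.15,-0.25,4,-1],[0,0,0,-0.15,-0.25,7,-1],[0,0,0,-0.15,-0.25,10,-1],[0,0,0,-0.15,-0.25,12.5,-1],[0,0,0,-0.15,-0.25,13.5,-1],[0,0,0,-0.15,-0.25,13.5,-0.3],[0,0,0,-0.15,-0.25,13.5,0],[0,0,0,-0.15,-0.25,13.5,1],[0,0,0,-0.15,-0.25,13.5,1],[0,0,0,-0.15,-0.25,13.5,1],[0,0,0,-0.15,-0.25,13.5,1]]}}

```text
time_s: 24.88
eef_pos: [0.4362, 0.1344, 0.0052]
eef_rot: [0.002, -0.149, 0.989, 0.0]
contact_force: [-1.0, 1.4, 6.5]
finger_gap: 0.0469
grasp_force: 42.0
```

Request:
{"op": "servo_tool", "data": {"deltas": [[0,0,0,0,0,-1,1],[0,0,0,0,0,-4,1],[0,0,0,0,0,-8,1],[0,0,0,0,0,-12,1],[0,0,0,0,0,-13.5,1],[0,0,0,0,0,-13.5,1]]}}

```text
time_s: 25.38
eef_pos: [0.4373, 0.1342, 0.144]
eef_rot: [0.004, -0.149, 0.989, -0.0]
contact_force: [0.9, 0.3, -1.7]
finger_gap: 0.0471
grasp_force: 41.8
```

Run:
```python
from h import *
print(readout.get_state()["finger_gap"],delta(.5,0,.14,92),delta(.546,-.345,.14,92))
```

```text
0.04713686201026387 [ -0.06   0.45  15.11  -2.04 -14.67   0.45] [ -0.06   0.45  15.11   3.71 -48.99   0.48]
```

Request:
{"op": "servo_tool", "data": {"deltas": [[0,0,1,0.2,-2,0,1],[0,0,3,0.4,-5,0,1],[0,0,5,0.7,-9,0,1],[0,0.2,7,1,-13,0,1],[0,0.4,9,1.3,-17,0,1],[0,0.4,11,1.6,-21,0,1],[0,0.4,13,1.9,-25,0,1],[0,0.4,15,2.2,-29,0,1],[0,0.4,15,2.5,-33,0,1],[0,0.4,15,2.8,-37,0,1],[0,0.4,15,3.1,-41,0,1],[0,0.4,15,3.4,-45,0,1]]}}

```text
time_s: 26.38
eef_pos: [0.5341, -0.3077, 0.1372]
eef_rot: [-0.004, -0.018, 1.0, -0.0]
contact_force: [1.1, 0.1, -0.4]
finger_gap: 0.0468
grasp_force: 41.7
```

Request:
{"op": "servo_tool", "data": {"deltas": [[0,0,0,0.2,-2,0,1],[0,0,0,0.3,-3.5,0,1],[0,0,0,0.3,-4,0,1],[0,0,0,0.3,-4,0,1],[0,0,0,0.3,-4,0,1],[0,0,0,0.3,-4,0,1]]}}

```text
time_s: 26.88
eef_pos: [0.533, -0.3447, 0.138]
eef_rot: [-0.004, -0.019, 1.0, -0.0]
contact_force: [-0.3, 0.3, -1.3]
finger_gap: 0.0472
grasp_force: 41.8
```

Run:
```python
from h import *
d=look("wrist",(95,120,30),(125,255,255),.04,png="pics/w11.png"); np.savez("w11.npz",**d)
s=readout.get_state();print(s["qpos"].round(2),s["eef_rot"].round(3),s["finger_gap"])
```

```text
tcp [ 0.5332 -0.3447  0.1381] F [-0.2  0.6 -0.6] t 26.93
px [247.6 127.8] cen [ 0.4817 -0.3472] rect(mm) [ 509.1 -347.1] [196.7 150.6] 0.3 circ [ 512.9 -346.7] 120.6
[-0.78  0.22  0.06  1.41 -0.01 -0.81] [-0.004 -0.019  1.    -0.   ] 0.04720620824759543
```

View pics/w11.png

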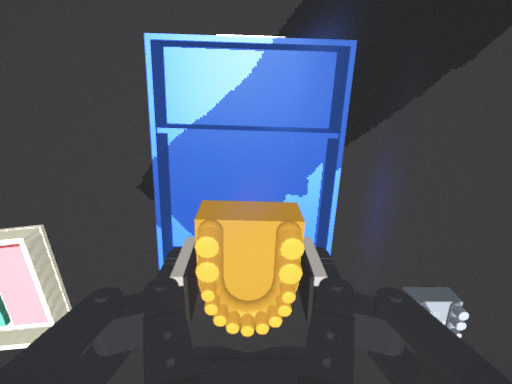

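The yellow model is held level at (249,265). The blue pan's outer corners are at (146,37) and (354,43), and its cross wall is near row 131.

Run:
```python
from h import *
d=dict(np.load("w11.npz"))
for p,z in (((146,37),.04),((354,43),.04),((157,129),.036),((341,134),.036),((201,202),.133),((299,204),.133)): print(p,ray(d,p,z).round(4))
```

```text
(146, 37) [ 0.4214 -0.4208]
(354, 43) [ 0.4199 -0.2743]
(157, 129) [ 0.4857 -0.4175]
(341, 134) [ 0.4843 -0.2742]
(201, 202) [ 0.5088 -0.3695]
(299, 204) [ 0.508 -0.32 ]
```

Request:
{"op": "servo_tool", "data": {"deltas": [[0,-0.4,0,-0.6,-0.2,2,1],[0,-0.4,0,-1.2,-0.2,5,1],[0,-0.4,0,-1.2,-0.2,8,1],[0,-0.4,0,-1.2,-0.2,10.5,1],[0,-0.4,0,-1.2,-0.2,11.8,1],[0,-0.4,0,-1.2,-0.2,12.3,1],[0,-0.4,0,-1.2,-0.2,12.5,1],[0,-0.4,0,-1.2,-0.2,12.6,1],[0,-0.4,0,-1.2,-0.2,12.6,1]]}}

```text
time_s: 27.68
eef_pos: [0.545, -0.3484, 0.0137]
eef_rot: [0.001, -0.019, 1.0, -0.001]
contact_force: [0.1, -0.1, -0.7]
finger_gap: 0.0472
grasp_force: 41.8
```

Request:
{"op": "servo_tool", "data": {"deltas": [[0,0,0,0,0,0.1,1],[0,0,0,0,0,0.2,1],[0,0,0,0,0,0.3,1],[0,0,0,0,0,0.4,1],[0,0,0,0,0,0.4,1]]}}

```text
time_s: 28.1
eef_pos: [0.5445, -0.3481, 0.0093]
eef_rot: [0.0, -0.018, 1.0, -0.001]
contact_force: [-2.5, 1.3, 7.6]
finger_gap: 0.0471
grasp_force: 42.7
```

In contact with the floor. Releasing.

Request:
{"op": "servo_tool", "data": {"deltas": [[0,0,0,0,0,0,0.2],[0,0,0,0,0,0,-0.1],[0,0,0,0,0,0,-0.3],[0,0,0,0,0,0,-0.6],[0,0,0,0,0,0,-0.6],[0,0,0,0,0,-3,-0.6],[0,0,0,0,0,-6,-0.6],[0,0,0,0,0,-10,-0.8],[0,0,0,0,0,-13,-1],[0,0,0,0,0,-13,-1]]}}

```text
time_s: 28.93
eef_pos: [0.5467, -0.35, 0.1459]
eef_rot: [0.004, -0.018, 1.0, -0.004]
contact_force: [0.8, 0.2, 1.4]
finger_gap: 0.0856
grasp_force: 0.0
```

Run:
```python
from h import *
look("wrist",(15,80,60),(35,255,255),.03)
print(delta(.574,-.004,.14,90))
```

```text
tcp [ 0.546  -0.3493  0.1425] F [ 1.3  0.2 -0.9] t 28.98
px [248.1 177.4] cen [ 0.5413 -0.3514] rect(mm) [ 543.3 -348.2] [58.3 46.1] 0.7 circ [ 542.9 -355.2] 31.8
[-0.33  0.28  2.11 -4.07 34.41  0.06]
```

Request:
{"op": "servo_tool", "data": {"deltas": [[0,0,2,-0.5,4,0,-1],[0,0,2,-4.1,34.4,0,-1],[0,0,2,-4.1,34.4,0,-1],[0,0,2,-4.1,34.4,0,-1],[0,0,2,-4.1,34.4,0,-1],[0,0,2,-4.1,34.4,0,-1],[0,0,2,-4.1,34.4,0,-1],[0,0,2,-4.1,34.4,0,-1],[0,0,2,-4.1,34.4,0,-1],[0,0,2,-4.1,34.4,0,-1],[0,0,2,-4.1,34.4,0,-1],[0,0,2,-4.1,34.4,0,-1]]}}

```text
time_s: 29.98
eef_pos: [0.5721, -0.003, 0.1368]
eef_rot: [-0.001, -0.001, 1.0, -0.0]
contact_force: [0.3, -0.3, -0.4]
finger_gap: 0.0854
grasp_force: 0.0
```

Run:
```python
from h import *
look("wrist",(125,80,60),(160,255,255),.048,k=2)
print(delta(.574,-.004,.01,90))
```

```text
tcp [ 0.5722 -0.0034  0.137 ] F [ 0.3 -0.5 -0.2] t 30.03
px [246.8 194.5] cen [ 0.5719 -0.0044] rect(mm) [572.5  -4.2] [40.7 37.9] 0.1 circ [572.4  -3.9] 20.7
[-0.05 -0.06  0.04 -0.19 -0.05 12.7 ]
```

Request:
{"op": "servo_tool", "data": {"deltas": [[0,0,0,0.1,0,4,-1],[0,0,0,0.1,0,7,-1],[0,0,0,0.1,0,10,-1],[0,0,0,0.1,0,12,-1],[0,0,0,0.1,0,13,-1],[0,0,0,0.1,0,13,-1],[0,0,0,0.1,0,13,0],[0,0,0,0.1,0,13,1],[0,0,0,0.1,0,13,1],[0,0,0,0.1,0,13,1],[0,0,0,0.1,0,13,1],[0,0,0,0.1,0,13,1]]}}

```text
time_s: 31.03
eef_pos: [0.5726, -0.0027, 0.0093]
eef_rot: [0.001, -0.001, 1.0, -0.001]
contact_force: [-1.2, -0.5, 6.4]
finger_gap: 0.0373
grasp_force: 39.5
```

Request:
{"op": "servo_tool", "data": {"deltas": [[0,0,0,0,0,-1,1],[0,0,0,0,0,-4,1],[0,0,0,0,0,-8,1],[0,0,0,0,0,-12,1],[0,0,0,0,0,-13,1],[0,0,0,0,0,-13,1]]}}

```text
time_s: 31.53
eef_pos: [0.574, -0.0028, 0.1431]
eef_rot: [0.004, -0.001, 1.0, -0.001]
contact_force: [0.8, -0.3, -0.7]
finger_gap: 0.0372
grasp_force: 40.3
```

Run:
```python
from h import *
print(readout.get_state()["finger_gap"],delta(.456,-.347,.14,90))
```

```text
0.03724293521018338 [ -0.14   0.42   0.12  11.88 -34.4    0.31]
```

Request:
{"op": "servo_tool", "data": {"deltas": [[0,0,0,0.7,-2,0,1],[0,0,0,2,-5.5,0,1],[0,0.2,0,3.2,-9,0,1],[0,0.4,0,4.4,-12.5,0,1],[0,0.4,0,5.6,-16,0,1],[0,0.4,0,6.8,-19.5,0,1],[0,0.4,0,8,-23,0,1],[0,0.4,0,9.2,-26.5,0,1],[0,0.4,0,10.4,-30,0,1],[0,0.4,0,11.3,-33,0,1],[0,0.4,0,11.9,-34.4,0,1],[0,0.4,0,11.9,-34.4,0,1]]}}

```text
time_s: 32.53
eef_pos: [0.4514, -0.3488, 0.1368]
eef_rot: [-0.004, 0.001, 1.0, 0.0]
contact_force: [-0.3, 0.4, -0.1]
finger_gap: 0.0373
grasp_force: 40.4
```

Request:
{"op": "servo_tool", "data": {"deltas": [[0,0,0,0,0,0,1],[0,0,0,0,0,0,1]]}}

```text
time_s: 32.7
eef_pos: [0.4533, -0.3453, 0.1374]
eef_rot: [-0.004, -0.001, 1.0, 0.0]
contact_force: [-0.1, -0.1, -1.5]
finger_gap: 0.0372
grasp_force: 40.4
```

Run:
```python
from h import *
look("wrist",(125,80,60),(160,255,255),.178,k=1)
s=readout.get_state();print(s["qpos"].round(2),delta(.455,-.347,.0133,90))
```

```text
tcp [ 0.4535 -0.3451  0.1376] F [-0.3  0.6 -1.1] t 32.75
px [248.1 292.1] cen [ 0.4483 -0.3454] rect(mm) [ 449.2 -345.3] [43.  36.4] 0.5 circ [ 449.2 -345.3] 21.7
[-0.88  0.02 -0.16  1.4  -0.01 -0.88] [ 1.000e-02 -4.300e-01  1.900e-01 -2.400e-01 -2.000e-01  1.243e+01]
```

Request:
{"op": "servo_tool", "data": {"deltas": [[0,-0.4,0,-0.2,-0.2,3,1],[0,-0.4,0,-0.2,-0.2,6,1],[0,-0.4,0,-0.2,-0.2,9,1],[0,-0.4,0,-0.2,-0.2,11,1],[0,-0.4,0,-0.2,-0.2,11.9,1],[0,-0.4,0,-0.2,-0.2,12.2,1],[0,-0.4,0,-0.2,-0.2,12.4,1],[0,-0.4,0,-0.2,-0.2,12.4,1],[0,-0.4,0,-0.2,-0.2,12.4,1]]}}

```text
time_s: 33.5
eef_pos: [0.4551, -0.3493, 0.0156]
eef_rot: [0.001, -0.001, 1.0, -0.001]
contact_force: [0.4, -0.0, -0.4]
finger_gap: 0.0375
grasp_force: 40.4
```

Request:
{"op": "servo_tool", "data": {"deltas": [[0,0,0,0,0,0.1,1],[0,0,0,0,0,0.2,1],[0,0,0,0,0,0.2,0.3],[0,0,0,0,0,0.1,0],[0,0,0,0,0,0,-0.4],[0,0,0,0,0,0,-0.4],[0,0,0,0,0,0,-0.4],[0,0,0,0,0,-3,-0.4],[0,0,0,0,0,-7,-0.7],[0,0,0,0,0,-11,-1],[0,0,0,0,0,-15,-1],[0,0,0,0,0,-18,-1]]}}

```text
time_s: 34.5
eef_pos: [0.4546, -0.3488, 0.1976]
eef_rot: [0.001, -0.001, 1.0, -0.001]
contact_force: [-0.2, -0.4, 0.6]
finger_gap: 0.0856
grasp_force: 0.0
```

Run:
```python
from h import *
look("wrist",(125,80,60),(160,255,255),.052,k=1)
for n in ("top",):
    d=viewer.get_image(n);cv2.imwrite("pics/top1.png",cv2.resize(d["image"][100:290,80:440,::-1],None,fx=2.2,fy=2.2))
    for m,lo,hi,roi in [("wjar",(0,0,120),(180,60,255),(240,195,270,225)),("grey",(0,0,40),(180,110,255),(300,110,335,145))]:
        for c in blob(d,lo,hi,roi=roi)[:1]: print(m,cen(c))
```

```text
tcp [ 0.456  -0.3505  0.2034] F [ 0.2 -0.8  5.7] t 34.55
px [248.  174.5] cen [ 0.4543 -0.3496] rect(mm) [ 454.6 -349.7] [38.7 36.6] 0.1 circ [ 454.5 -349.5] 20.0
wjar [253.48156863 211.90666667]
grey [317.01443001 127.0008658 ]
```

View pics/top1.png

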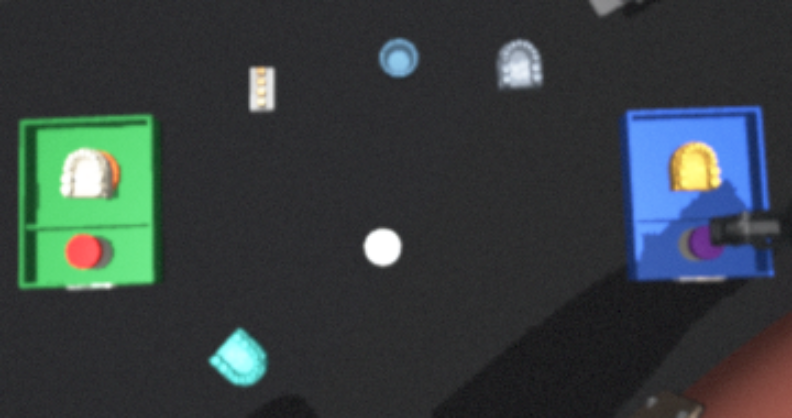

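All five stand in their places: white on the plate at (88,175), red jar at (84,251), yellow at (695,166) and purple jar at (705,243). The grey model and the white-lidded jar haven't moved. Handing in.

```bash
python3 -c "
from plant import workorder; print(workorder.sign_off())"
```

```text
the job is handed in; nothing more can be done
None
```

Both cases are made up and the job is handed in at about 35 s of the 125 s allowed; the final views show every item in place, and the sign-off gave no verdict.

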